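# Lock the transit-case hasp with its hairpin clip

## Robot

A 7-joint arm with a two-finger parallel gripper is mounted at the origin on the work surface. World frame = base frame: x ahead of the robot, y to its left, z up, the work surface at z = 0. Lengths are in m, angles in rad, forces in N, time in s.
With the tool pointing down it reaches from about 0.425 to 0.925 m from the base axis. Payload 6.8 kg.
Tool frame: the origin (TCP) lies midway between the tips of the shut fingers; the grasp point (between the pads) lies 19 mm behind it; z points along the fingers, y is the direction in which the jaws open and shut (so a half turn about z gives the same grasp; the last joint's range is limited). The gripper opens to 85 mm and grips with 20 to 120 N. Pads are 22 mm wide; open, the fingers measure 114 mm over their backs; the gripper's body (76 mm by 85 mm) begins 54 mm behind the grasp point. The pads swing forward as they close: fully open they stand 13 mm farther back than shut.
Start: joints at [-1.388, 0.477, 0.022, 1.555, -0.011, 1.109, -0.083], TCP at [0.194, 0.647, 0.231] pointing down, gripper open.
Joint ranges: [-2.96, 2.96], [-0.34, 2.1], [-1.41, 1.46], [0.24, 2.44], [-1.37, 4.51], [0.17, 1.92], [-2.96, 2.96]. Speed limits (rad/s): [2.39, 2.39, 3.14, 3.14, 3.14, 3.14, 3.14].

## Interface

Orientations are given as a unit quaternion [w, x, y, z].
In Python, from station import bot, vision gives the robot as it stands.
- The arm moves only by the tool move_arm, never from a script. Its argument "increments" is text: rows parted by semicolons, each of 7 numbers parted by spaces: the opening, from 0 (shut) to 1 (fully open), then the shift along the world's x, y, z in mm, then the turn, a rotation vector about the world's x, y, z in rad. In form: grip x y z rx ry rz; .... A call has exactly 8 rows; each row shifts and turns the commanded pose from where the row before left it; what a row does not reach is not made up. A row lasts 1/8 s, in which the tool goes at most 62.5 mm and 10.7 degrees, less where a joint would pass 70% of its speed; a pose out of reach is approached as far as the arm can. A call with a gripper value outside its range is refused whole. The fingers move at their own pace and stop on an object; "newtons" is the grip in N (left out, the last holds). Time passes only in rows, so rows that do not move let the fingers close, or fill a call up. It gives the time, the measured TCP pose, the force and the opening at its end, in the units of the state.
- bot.get_obs(): the state, without advancing time (a new reading comes with each control period).
- vision.read_camera(name): name is "side" or "top" or "wrist"; returns (picture, depth): 420x560x3 uint8, red, green, blue; 420x560 float32, m along the optical axis (not along the pixel's ray), 0 where there is no reading.
- vision.calibration(name): a dict with "fx", "fy", "cx", "cy" (pixels), "R" (3x3) and "t" (3): a world point X has camera coordinates R X + t; the wrist camera has in their place "hand_eye" (4x4, takes a point from camera to tool coordinates, whose origin is the TCP and whose axes are the flange's). Camera axes: x right, y down, z forward; pixel columns grow to the right and rows downward; lengths in m; the calibration is good to about 2 mm. The wrist camera is an equidistant fisheye: a pixel r from the principal point sees the ray r / f radians off the axis. A picture is of the moment at which its call begins: read the wrist's pose just before it. calibration takes no time and is no camera call.
- bot.hand_in(): hands the job in, once; it reports no verdict.
The state is a dict: "t": time; "q": joint angles; "joint_vel": joint speeds; "joint_torque": joint torques, N m; "eef_pos": TCP position; "tool_rot": TCP orientation; "contact_force": force on the tool from outside, world axes, zero at the start; "torque": the same for the moment, N m; "gripper_width": opening from 0.0 (shut) to 1.0 (fully open).
Only numpy, scipy, OpenCV 4.12 (cv2) and the standard library are available. Lean on these libraries where they do the work, as an engineer would, in place of code of your own. Each camera call takes 0.05 s, during which the arm holds its last target.

## Task

Fold the steel hasp on the white transit case down flat so that the sprung post stands up through its slot. Then pick up the hairpin clip by its grip and push it slowly sideways onto the post, between hasp and post head, until it snaps and the post sits right home in the clip, then let go. Push with feel: never force the post back more than 17 mm (about 14 N) on its spring, and strike nothing hard. Leave the bottle, the cork ring and the screwdriver where they are.

Things in the scene. Friction and masses are not known exactly. Their poses are not given: they have to be found in the camera images.
- case: White low steel case fixed on the bench, 250 mm long (x), 190 mm wide (y). Origin: on the bench under the rest position of the post. +x runs from the front ledge (top 55 mm above the bench, x -55 to +50 mm) to the lid (top 65 mm, x +50 to +195 mm). The hasp is hinged across the lid at x = 75 mm, 68 mm above the bench.
- hasp (a joint): Angle of the hasp (rad): 0 = folded flat, grows as it rises; starts half open, and its stiff hinge (about 0.1 N m) holds it where it is left. Steel plate 91 mm long from hinge to front edge, 46 mm wide, 4 mm thick; closed, it reaches forward (-x) to x = -16 mm of the case, its 18 mm wide slot around the post.
- hasp_press (a point): Point on the top face of the hasp's solid part, between slot and hinge, 30 mm from the hinge axis; pressing down there folds it. Closed, it lies 71 mm above the bench and 45 mm behind (+x of) the post.
- clip_grip (a point): Centre of the grey moulded grip of the hairpin clip: block 26 (x) x 14 (y) x 26 mm tall standing on the bench; take it across its 14 mm. +x points along the two level steel wire legs (5 mm wire) to the open mouth; the legs lie 5 mm below this point and end 70 mm ahead of it. The clip weighs about 90 g.
- clip_seat (a point): Where the post's axis is when the clip is home: between the legs, 49.5 mm ahead (+x) of the grip's centre, 5 mm below it. The mouth takes a post 4 mm off centre. The legs touch the post when it is 14 mm ahead of this point; it passes the bulges 7.5 mm ahead of it at 7 to 12 N, then snaps in with a drop of force. The post yields, so pushing only to where it stood does not snap.
- reagent: Brown glass bottle, 60 mm diameter, about 110 mm tall; bystander. Origin: centre of its underside.
- cork_ring: Cork flask ring, 100 mm diameter, 30 mm high; bystander. Origin: centre of its underside.
- screwdriver: Screwdriver about 150 mm long lying on the bench; bystander.
- post_gap (a point): Steel post, 10 mm diameter, head 14 mm diameter, 5 mm high. This point: on its axis, 76 mm above the bench, half-way up the 10 mm gap between closed hasp (top 71 mm) and head (underside 81 mm), where the clip goes. It moves with the post. Axes as the case.
- post (a joint): How far the post is pushed back on its spring shoe (m): 0 at rest, up to 0.026. It yields only along the case's +x, 0.8 N per mm (17 mm = 14 N), and is damped (80 N per m/s, so fast pushing adds force); it springs back when let go.

How it is judged:
On the way, in this order (a step that is already met when the one before it is completed fails the run):
1. the hasp is folded down flat over the post (value of joint hasp below 0.06 rad), for 0.2 s.
2. the clip has snapped onto the post, above the hasp (horizontal distance between clip_seat and post_gap below 0.004 m and distance between clip_seat and post_gap below 0.007 m and value of joint hasp below 0.06 rad), for 0.3 s.
At the end, for the whole second after the job is handed in: The hasp lies flat (within 0.06 rad), the clip sits on the post between hasp and head with its seat within 4 mm of the post's axis (7 mm with height), no more than 0.4 rad from level (it may sag in the gap), and it has been let go (all of step 2 and angle between clip_grip's own z axis and vertical below 0.4 rad); the robot touches nothing.
It fails at once if the post is forced back by more than 17 mm (about 14 N) on its spring (value of joint post above 0.017 m).
It fails at once if the case, its hasp or its post is struck or pressed with more than 40 N (contact force between case and anything else above 40 N).
It fails at once if the bottle, the cork ring or the screwdriver is moved by more than 20 mm (distance of any of reagent, cork_ring, screwdriver from where it was at the start of the episode above 0.02 m).
It also fails if it takes over 61 s, if anything falls off the work surface, if the arm or the gripper's body presses on something with over 40 N, if the wrist force passes 120 N, or if a joint passes its speed limit or range.

## Working session

There is one attempt and no reset: what is moved stays moved. The work goes in short steps, Python scripts to look and compute and a tool call to move; the robot and the scene stay as the last step left them, time stands still between calls to the robot, and variables do not carry over. Pictures are saved under pics/ and viewed, and the job is handed in when it is done.

Besides the shell and the picture viewer there is one more tool, called in YAML: its name, and indented under it one key for each argument. move_arm: Moves the arm, as the interface text tells. Its arguments: {"type":"object","properties":{"increments":{"type":"string"},"newtons":{"type":"number"}},"required":["increments"]}

```bash
ls; mkdir -p pics; python3 - <<'E'
from station import bot, vision
import cv2,numpy as np
o=bot.get_obs(); print(o)
for n in ["side","top","wrist"]:
    p,d=vision.read_camera(n); cv2.imwrite(f"pics/{n}0.png",p[:,:,::-1]); np.savez(f"pics/{n}0.npz",p=p,d=d)
    print(n,vision.calibration(n))
E
```

```text
pics
{'t': 0.0, 'q': array([-1.38808723,  0.47781087,  0.02235725,  1.55644577, -0.01148067,
        1.10929461, -0.0830973 ]), 'joint_vel': array([ 2.35112120e-04,  4.23402724e-05,  6.14129993e-04,  2.96679575e-04,
        5.96719619e-04, -1.96175539e-04, -5.00045003e-05]), 'joint_torque': array([-1.85780627e-04, -5.96476150e+01,  1.60775285e+00, -2.81182677e+01,
        1.24316677e-02,  9.56623204e-03,  6.33424875e-06]), 'eef_pos': array([0.19340236, 0.64608621, 0.23032124]), 'tool_rot': array([-5.20796598e-05,  1.44884041e-01,  9.89448219e-01, -9.13603322e-04]), 'contact_force': array([0.15530987, 0.26766678, 0.11622728]), 'torque': array([-0.0061831 , -0.02084648, -0.00594985]), 'gripper_width': 0.9992362789334582}
side {'fx': 451.3462799391123, 'fy': 451.3462799391123, 'cx': 279.95272783742087, 'cy': 206.93810685938203, 'R': array([[ 0.93281208, -0.36029938,  0.00678049],
       [-0.27832458, -0.73227671, -0.6215354 ],
       [ 0.22890402,  0.57788855, -0.78335674]]), 't': array([-0.51939661,  0.18618068,  0.97285671])}
top {'fx': 519.948914768404, 'fy': 519.948914768404, 'cx': 276.14308331722964, 'cy': 210.87466557838437, 'R': array([[ 2.64620454e-02, -9.99648482e-01,  1.63479072e-03],
       [-9.98324122e-01, -2.65111116e-02, -5.14403287e-02],
       [ 5.14655866e-02, -2.70834701e-04, -9.98674732e-01]]), 't': array([-0.02846103,  0.55791293,  1.21106315])}
wrist {'fx': 325.19226210127806, 'fy': 325.19226210127806, 'cx': 279.6000563478521, 'cy': 211.26913881181474, 'hand_eye': array([[-4.74065196e-04, -9.51999795e-01, -3.06098292e-01,
         7.87267567e-02],
       [ 9.99999130e-01, -8.28137363e-04,  1.02686564e-03,
         1.24804642e-04],
       [-1.23106731e-03, -3.06097539e-01,  9.51999360e-01,
        -1.43116114e-01],
       [ 0.00000000e+00,  0.00000000e+00,  0.00000000e+00,
         1.00000000e+00]])}
```

View pics/top0.png

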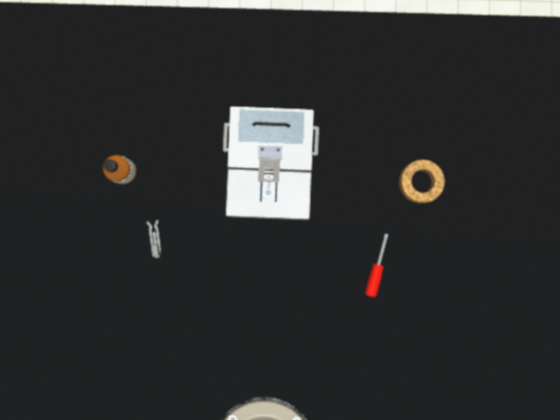

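View pics/side0.png

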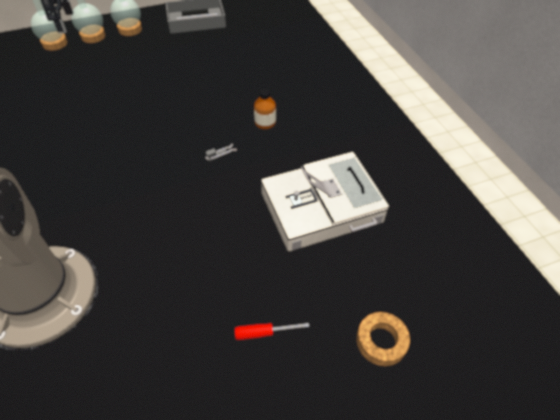

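View pics/wrist0.png

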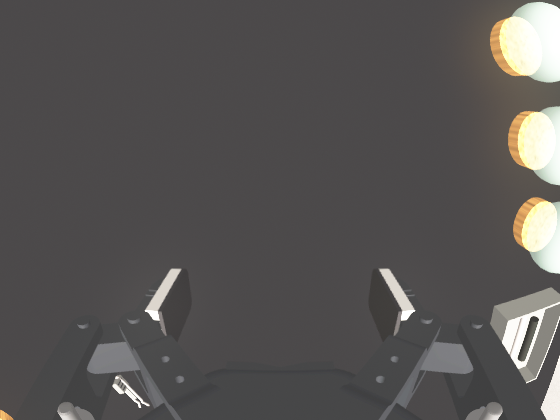

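```bash
cat > h.py <<'E'
import numpy as np,cv2
from scipy.spatial.transform import Rotation as Ro
from station import bot,vision
def ray(n,uv,pose=None):
    """world origin, direction"""
    c=vision.calibration(n); u,v=uv
    x=(u-c['cx'])/c['fx']; y=(v-c['cy'])/c['fy']
    if n!='wrist':
        R=c['R'];o=-R.T@c['t'];d=R.T@np.array([x,y,1.])
    else:
        r=np.hypot(x,y); s=np.sinc(r/np.pi)
        dc=np.array([x*s,y*s,np.cos(r)])
        H=c['hand_eye'];p,q=pose
        Rt=Ro.from_quat(np.r_[q[1:],q[0]]).as_matrix()
        d=Rt@H[:3,:3]@dc;o=p+Rt@H[:3,3]
    return o,d
def onz(n,uv,z,pose=None):
    o,d=ray(n,uv,pose);return o+d*(z-o[2])/d[2]
def proj(X,pose):
    c=vision.calibration('wrist');H=c['hand_eye'];p,q=pose
    Rt=Ro.from_quat(np.r_[q[1:],q[0]]).as_matrix()
    a=H[:3,:3].T@(Rt.T@(np.array(X)-p)-H[:3,3])
    th=np.arctan2(np.hypot(a[0],a[1]),a[2]);k=th/np.hypot(a[0],a[1])
    return np.array([c['cx']+c['fx']*k*a[0],c['cy']+c['fy']*k*a[1]])
def meet(a,b):
    (o,d),(p,e)=a,b
    d=d/np.linalg.norm(d);e=e/np.linalg.norm(e)
    s=np.linalg.lstsq(np.c_[d,-e],p-o,rcond=None)[0]
    A=o+s[0]*d;B=p+s[1]*e
    return (A+B)/2,np.linalg.norm(A-B)
def snap(tag,n='wrist'):
    o=bot.get_obs();p,d=vision.read_camera(n)
    cv2.imwrite(f"pics/{tag}.png",p[:,:,::-1]);np.savez(f"pics/{tag}.npz",p=p,d=d,pos=o['eef_pos'],rot=o['tool_rot'])
    return p,d,(o['eef_pos'],o['tool_rot'])
def load(tag):
    z=np.load(f"pics/{tag}.npz");return z['p'],z['d'],(z['pos'],z['rot'])
E
python3 - <<'E'
from h import *
p=np.load('pics/top0.npz')['p']
a=cv2.resize(p[90:270,100:330],None,fx=3.4,fy=3.3,interpolation=cv2.INTER_CUBIC)
cv2.imwrite('pics/topz.png',a[:,:,::-1])
w=(p.min(2)>200).astype(np.uint8);w[:60]=0
for uv in [(155,257),(150,222),(157,222),(120,170)]: print(uv,onz('top',uv,.01))
for uv,z in [((230,107),.065),((314,110),.065),((227,217),.055),((310,219),.055)]: print(uv,onz('top',uv,z))
for uv in [(268,184),(270,150)]: print(uv,onz('top',uv,.08))
E
```

```text
(155, 257) [0.44245951 0.26848589 0.01      ]
(150, 222) [0.52448751 0.28345321 0.01      ]
(157, 222) [0.52492564 0.26693289 0.01      ]
(120, 170) [0.64597843 0.35941901 0.01      ]
(230, 107) [0.79039542 0.09791828 0.065     ]
(314, 110) [ 0.78862324 -0.09392603  0.065     ]
(227, 217) [0.53944733 0.09783212 0.055     ]
(310, 219) [ 0.53990484 -0.09120992  0.055     ]
(268, 184) [0.61476705 0.006151   0.08      ]
(270, 150) [0.69145847 0.00375343 0.08      ]
```

View pics/topz.png

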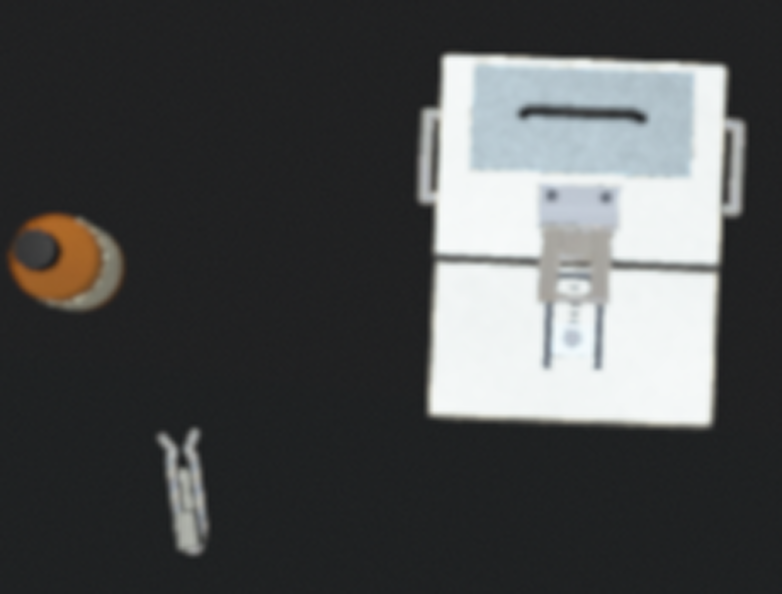

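move_arm:
  increments: "1 23 -47 0 0 0 0.036; 1 23 -47 0 0 0 0.036; 1 23 -47 0 0 0 0.036; 1 23 -47 0 0 0 0.036; 1 23 -47 0 0 0 0.036; 1 23 -47 0 0 0 0.036; 1 23 -47 0 0 0 0.036; 1 23 -47 0 0 0 0.036"

```text
t: 1.15
eef_pos: [0.378, 0.269, 0.2313]
tool_rot: [0.0, 0.001, 1.0, 0.0]
contact_force: [1.2, 1.0, 0.4]
gripper_width: 0.995
```

```bash
python3 - <<'E'
from h import *
p,d,pose=snap('w1'); print(pose)
E
```

```text
(array([0.37802139, 0.26896945, 0.2313093 ]), array([4.77048706e-05, 7.99821022e-04, 9.99999676e-01, 7.28195282e-05]))
```

View pics/w1.png

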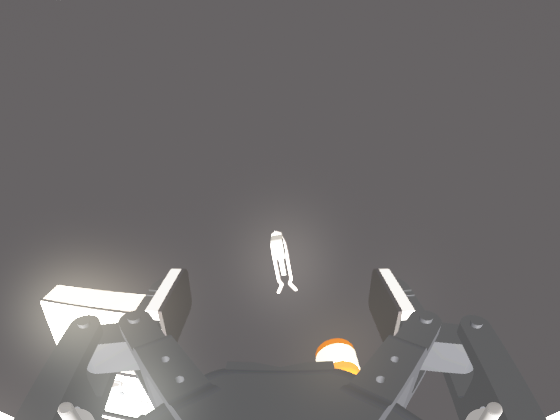

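```bash
python3 - <<'E'
from h import *
p,d,pose=load('w1')
a=cv2.resize(p[220:305,250:320],None,fx=7,fy=7,interpolation=cv2.INTER_CUBIC)
cv2.imwrite('pics/w1z.png',a[:,:,::-1])
E
```

```text
(no output)
```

View pics/w1z.png

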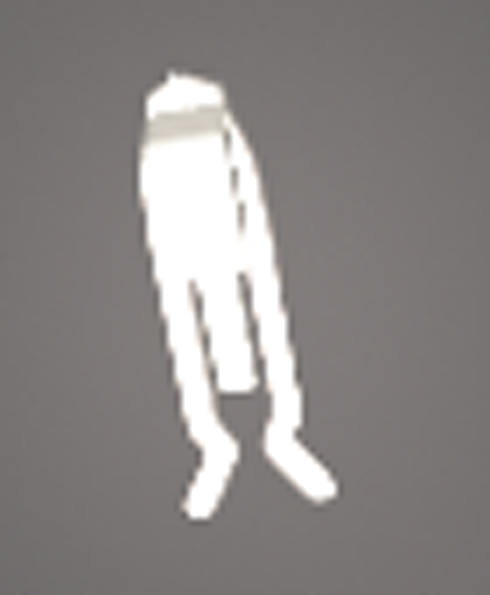

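```bash
python3 - <<'E'
from h import *
p,d,pose=load('w1')
f=lambda z:(250+z[0]/7,220+z[1]/7)
P={k:onz('wrist',f(v),.008,pose) for k,v in dict(tL=(200,508),tR=(324,492),bL=(224,450),bR=(276,440)).items()}
for k in P: print(k,P[k])
t=(P['tL']+P['tR'])/2;b=(P['bL']+P['bR'])/2
print(t,b, 'axis by perp', (P['tR']-P['tL']))
for z in [(185,72),(150,105),(228,105),(143,140),(228,140),(145,200),(240,270),(157,280)]:
  print(z,onz('wrist',f(z),.026,pose)[:2],onz('wrist',f(z),0.0,pose)[:2], d[int(f(z)[1])+0,int(f(z)[0])])
# depth points of clip region
c=vision.calibration('wrist')
pts=[]
for v in range(228,296):
  for u in range(265,302):
    if p[v,u].min()>150:
      o,dr=ray('wrist',(u,v),pose)
      H=c['hand_eye'];x=(u-c['cx'])/c['fx'];y=(v-c['cy'])/c['fy'];r=np.hypot(x,y)
      X=o+dr*d[v,u]/np.cos(r); pts.append(X)
pts=np.array(pts); print(len(pts)); 
for lo in np.arange(.43,.54,.006):
  s=pts[(pts[:,0]>=lo)&(pts[:,0]<lo+.006)]
  if len(s): print(round(lo,3),len(s),'y',s[:,1].min().round(4),s[:,1].max().round(4),'z',np.percentile(s[:,2],[5,50,95]).round(4))
E
```

```text
tL [0.52983597 0.26792055 0.008     ]
tR [0.52642946 0.29120342 0.008     ]
bL [0.51702218 0.27242136 0.008     ]
bR [0.51490769 0.28205589 0.008     ]
[0.52813272 0.27956198 0.008     ] [0.51596493 0.27723863 0.008     ] axis by perp [-3.40650411e-03  2.32828704e-02 -5.55111512e-17]
(185, 72) [0.43446038 0.26580905] [0.44454397 0.26554796] 0.39886236
(150, 105) [0.44029498 0.26000153] [0.45081396 0.25930706] 0.39226606
(228, 105) [0.44032264 0.27287097] [0.45084368 0.27313686] 0.40231407
(143, 140) [0.44656872 0.25876977] [0.45755586 0.25798338] 0.3961714
(228, 140) [0.44659667 0.27287841] [0.4575859  0.27314485] 0.38344267
(145, 200) [0.45751973 0.25896851] [0.46932407 0.25819695] 0.39865372
(240, 270) [0.47066476 0.27495172] [0.48345002 0.27537288] 0.41171476
(157, 280) [0.47253786 0.26082262] [0.48546289 0.26018942] 0.4138115
872
0.442 112 y 0.259 0.2712 z [0.0014 0.015  0.0269]
0.448 72 y 0.2582 0.2748 z [0.0094 0.0264 0.0277]
0.454 77 y 0.2577 0.2762 z [0.0094 0.0262 0.0278]
0.46 79 y 0.2576 0.2774 z [0.0095 0.0261 0.0277]
0.466 59 y 0.2573 0.2788 z [0.0011 0.0252 0.0271]
0.472 29 y 0.2588 0.2801 z [0.0004 0.0103 0.012 ]
0.478 62 y 0.2584 0.2814 z [0.0008 0.0105 0.0119]
0.484 71 y 0.2596 0.2825 z [0.0005 0.0107 0.0118]
0.49 67 y 0.2609 0.2838 z [0.0011 0.0105 0.0121]
0.496 63 y 0.2621 0.2841 z [0.0013 0.0106 0.0117]
0.502 38 y 0.2633 0.2853 z [0.0008 0.0105 0.0115]
0.508 39 y 0.266 0.2852 z [0.0009 0.0106 0.0121]
0.514 42 y 0.2672 0.2893 z [0.0005 0.0105 0.0119]
0.52 39 y 0.2659 0.292 z [0.0002 0.0101 0.0118]
0.526 16 y 0.2659 0.2899 z [-0.0002  0.0052  0.0115]
0.532 5 y 0.2644 0.2913 z [-0.0005  0.0003  0.0007]
```

move_arm:
  increments: "1 19 -33.5 7 0 0 0; 1 19 -33.5 7 0 0 0; 1 19 -33.5 7 0 0 0; 1 19 -33.5 7 0 0 0; 1 19 -33.5 7 0 0 0; 1 19 -33.5 7 0 0 0; 1 19 -33.5 7 0 0 0; 1 19 -33.5 7 0 0 0"

```text
t: 2.2
eef_pos: [0.5299, 0.0019, 0.2874]
tool_rot: [-0.0, 0.001, 1.0, 0.0]
contact_force: [0.4, 0.7, 0.1]
gripper_width: 1.001
```

```bash
python3 - <<'E'
from h import *
p,d,pose=snap('w2'); print(pose)
E
```

```text
(array([0.52989058, 0.0018624 , 0.28744038]), array([-1.12424834e-04,  1.32883400e-03,  9.99999108e-01,  6.76464648e-05]))
```

View pics/w2.png

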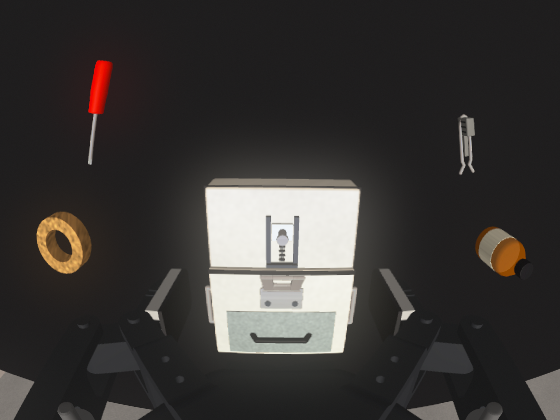

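```bash
python3 - <<'E'
from h import *
p,d,pose=load('w2')
a=cv2.resize(p[175:320,200:365],None,fx=4.5,fy=4.1,interpolation=cv2.INTER_CUBIC)
cv2.imwrite('pics/w2z.png',a[:,:,::-1])
E
```

```text
(no output)
```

View pics/w2z.png

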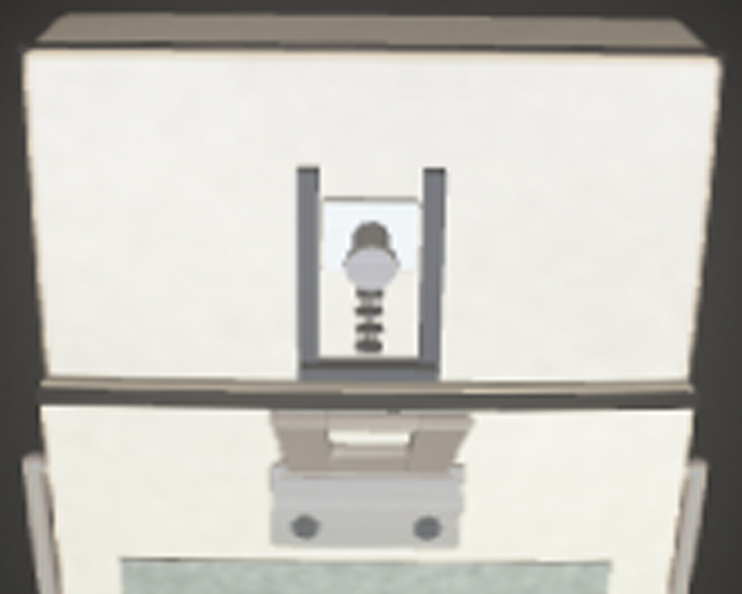

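```bash
python3 - <<'E'
from h import *
p,d,pose=load('w2')
f=lambda z:(200+z[0]/4.5,175+z[1]/4.1)
c=vision.calibration('wrist')
def pt(u,v):
  o,dr=ray('wrist',(u,v),pose);x=(u-c['cx'])/c['fx'];y=(v-c['cy'])/c['fy'];return o+dr*d[int(round(v)),int(round(u))]/np.cos(np.hypot(x,y))
for k,z,h in [('head',(371,268),.086),('frontR',(24,52),.055),('frontL',(721,58),.055),('lidR',(42,408),.065),('lidL',(692,408),.065),('haspR',(275,415),.12),('haspL',(475,418),.12),('hingeR',(272,470),.07),('hingeL',(462,470),.07)]:
  q=f(z);print(k,onz('wrist',q,h,pose).round(4),pt(*q).round(4))
for v in range(272,296,2): print(v,[pt(u,v).round(3).tolist() for u in (266,282,296)])
E
```

```text
head [0.5972 0.0055 0.086 ] [0.5969 0.0055 0.0868]
frontR [ 0.5418 -0.0873  0.055 ] [ 0.5426 -0.0881  0.0516]
frontL [0.5442 0.1003 0.055 ] [0.5448 0.101  0.0526]
lidR [ 0.6548 -0.0892  0.065 ] [ 0.6554 -0.0894  0.0639]
lidL [0.6557 0.0987 0.065 ] [0.6916 0.1156 0.0008]
haspR [ 0.6254 -0.018   0.12  ] [ 0.6143 -0.0167  0.1397]
haspL [0.6266 0.0304 0.12  ] [0.6573 0.0354 0.0655]
hingeR [ 0.6734 -0.0227  0.07  ] [ 0.6753 -0.0229  0.0669]
hingeL [0.6737 0.0318 0.07  ] [0.6768 0.0322 0.065 ]
272 [[0.649, -0.015, 0.066], [0.649, 0.005, 0.066], [0.649, 0.023, 0.067]]
274 [[0.652, -0.015, 0.066], [0.653, 0.005, 0.066], [0.653, 0.023, 0.066]]
276 [[0.614, -0.012, 0.139], [0.615, 0.005, 0.138], [0.614, 0.019, 0.139]]
278 [[0.616, -0.012, 0.14], [0.616, 0.005, 0.141], [0.617, 0.019, 0.139]]
280 [[0.621, -0.012, 0.136], [0.621, 0.005, 0.136], [0.62, 0.019, 0.138]]
282 [[0.629, -0.013, 0.126], [0.664, 0.005, 0.066], [0.628, 0.02, 0.128]]
284 [[0.641, -0.013, 0.11], [0.648, 0.005, 0.099], [0.64, 0.021, 0.113]]
286 [[0.65, -0.014, 0.099], [0.651, 0.005, 0.098], [0.651, 0.021, 0.099]]
288 [[0.662, -0.015, 0.084], [0.661, 0.005, 0.086], [0.66, 0.022, 0.088]]
290 [[0.672, -0.015, 0.072], [0.672, 0.005, 0.073], [0.672, 0.023, 0.073]]
292 [[0.678, -0.016, 0.069], [0.678, 0.005, 0.068], [0.679, 0.023, 0.067]]
294 [[0.681, -0.016, 0.069], [0.681, 0.005, 0.069], [0.682, 0.023, 0.067]]
```

move_arm:
  increments: "0 20 0.5 -10 0 0 0; 0 20 0.5 -10 0 0 0; 0 20 0.5 -10 0 0 0; 0 20 0.5 -10 0 0 0; 0 20 0.5 -15 0 0 0; 0 15 0.5 -20 0 0 0; 0 0 0.5 -25 0 0 0; 0 0 0 -25 0 0 0"
  newtons: 40

```text
t: 3.25
eef_pos: [0.6444, 0.0067, 0.1611]
tool_rot: [-0.0, 0.001, 1.0, 0.0]
contact_force: [-0.3, -0.9, -1.0]
gripper_width: -0.001
```

move_arm:
  increments: "0 0 0 -12 0 0 0; 0 0 0 -10 0 0 0; 0 0 0 -7 0 0 0; 0 0 0 -7 0 0 0; 0 0 0 -7 0 0 0; 0 0 0 -9 0 0 0; 0 0 0 -9 0 0 0; 0 0 0 -9 0 0 0"

```text
t: 4.25
eef_pos: [0.6432, 0.0062, 0.0922]
tool_rot: [-0.002, 0.001, 1.0, 0.0]
contact_force: [-7.0, 1.4, 9.3]
gripper_width: -0.0
```

move_arm:
  increments: "0 0 0 -4 0 0 0; 0 0 0 -4 0 0 0; 0 0 0 -3 0 0 0; 0 0 0 -2 0 0 0; 0 0 0 -2 0 0 0; 0 0 0 -1 0 0 0; 0 0 0 -1 0 0 0; 0 0 0 0 0 0 0"

```text
t: 5.25
eef_pos: [0.6445, 0.0062, 0.0752]
tool_rot: [0.0, 0.001, 1.0, -0.0]
contact_force: [-0.6, 0.3, 0.2]
gripper_width: 0.003
```

move_arm:
  increments: "0 0 0 -1 0 0 0; 0 0 0 -1 0 0 0; 0 0 0 -0.7 0 0 0; 0 0 0 -0.5 0 0 0; 0 0 0 -0.5 0 0 0; 0 0 0 0 0 0 0; 0 0 0 0 0 0 0; 0 0 0 0 0 0 0"

```text
t: 6.25
eef_pos: [0.6447, 0.0062, 0.0716]
tool_rot: [0.0, 0.001, 1.0, 0.0]
contact_force: [0.6, -0.4, -0.9]
gripper_width: -0.002
```

move_arm:
  increments: "0 0 0 20 0 0 0; 0 0 0 25 0 0 0; 1 -10 0 25 0 0 0; 1 -20 0 25 0 0 0; 1 -20 0 25 0 0 0; 1 -20 0 25 0 0 0; 1 -20 0 20 0 0 0; 1 -20 0 0 0 0 0"

```text
t: 7.25
eef_pos: [0.5353, 0.0059, 0.2398]
tool_rot: [0.003, 0.002, 1.0, 0.001]
contact_force: [-0.4, -1.0, -0.6]
gripper_width: 0.999
```

```bash
python3 - <<'E'
from h import *
p,d,pose=snap('w3'); print(pose)
a=cv2.resize(p[175:335,200:365],None,fx=4.5,fy=3.7,interpolation=cv2.INTER_CUBIC)
cv2.imwrite('pics/w3z.png',a[:,:,::-1])
E
```

```text
(array([0.53528469, 0.00589859, 0.23981034]), array([2.51495486e-03, 1.71077903e-03, 9.99995177e-01, 6.27531238e-04]))
```

View pics/w3z.png

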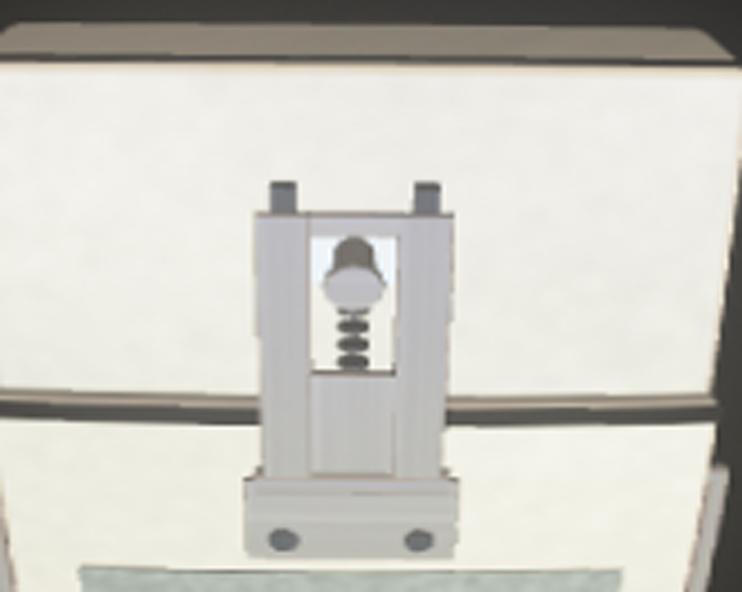

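```bash
python3 - <<'E'
from h import *
p,d,pose=load('w3')
f=lambda z:(200+z[0]/4.5,175+z[1]/3.7)
c=vision.calibration('wrist')
def pt(u,v):
  o,dr=ray('wrist',(u,v),pose);x=(u-c['cx'])/c['fx'];y=(v-c['cy'])/c['fy'];return o+dr*d[int(round(v)),int(round(u))]/np.cos(np.hypot(x,y))
for k,z in [('head',(353,288)),('h1',(285,240)),('h2',(285,330)),('h3',(285,440)),('h4',(425,240)),('h5',(425,440)),('ledge',(100,200)),('ledgeL',(600,200)),('lid',(150,500)),('lidL',(560,500))]:
  print(k,pt(*f(z)).round(4),onz('wrist',f(z),.086,pose).round(4))
for k,z,h in [('fR',(5,66),.055),('fL',(735,66),.055),('lidR',(20,424),.065),('lidL',(700,424),.065),('slotL',(397,372),.071),('slotR',(313,372),.071),('frontL',(453,215),.071),('frontR',(257,215),.071)]: print(k,onz('wrist',f(z),h,pose).round(4))
E
```

```text
head [0.5969 0.0052 0.0863] [0.597  0.0052 0.086 ]
h1 [ 0.5883 -0.0104  0.073 ] [ 0.5827 -0.0097  0.086 ]
h2 [ 0.6171 -0.0111  0.0723] [ 0.6099 -0.0103  0.086 ]
h3 [0.4559 0.0062 0.3825] [ 0.6462 -0.0113  0.086 ]
h4 [0.589  0.0219 0.0717] [0.5829 0.0211 0.086 ]
h5 [0.6555 0.0229 0.0718] [0.6464 0.0221 0.086 ]
ledge [ 0.5831 -0.0561  0.0554] [ 0.5712 -0.0502  0.086 ]
ledgeL [0.5827 0.0646 0.058 ] [0.5717 0.0595 0.086 ]
lid [ 0.6834 -0.049   0.0651] [ 0.6684 -0.0454  0.086 ]
lidL [0.6831 0.0593 0.0663] [0.6689 0.056  0.086 ]
fR [ 0.5422 -0.0766  0.055 ]
fL [0.5429 0.0959 0.055 ]
lidR [ 0.6552 -0.0811  0.065 ]
lidL [0.6562 0.0946 0.065 ]
slotL [0.6319 0.0157 0.071 ]
slotR [ 0.6318 -0.0047  0.071 ]
frontL [0.5818 0.0282 0.071 ]
frontR [ 0.5816 -0.0168  0.071 ]
```

move_arm:
  increments: "0.5 -17.5 31.5 -10 0 0 0.021; 0.5 -17.5 31.5 -10 0 0 0.021; 0.5 -17.5 31.5 -11 0 0 0.021; 0.5 -17.5 31.5 -11 0 0 0.021; 0.5 -17.5 31.5 -12 0 0 0.021; 0.5 -17.5 31.5 -12 0 0 0.021; 0.5 -17.5 31.5 -12 0 0 0.021; 0.5 -17.5 31.5 -12 0 0 0.021"

```text
t: 8.3
eef_pos: [0.3947, 0.2594, 0.1474]
tool_rot: [0.001, -0.083, 0.997, 0.001]
contact_force: [-1.3, 0.2, 0.4]
gripper_width: 0.502
```

```bash
python3 - <<'E'
from h import *
p,d,pose=snap('w4'); print(pose)
g=p[150:350,190:390]
a=cv2.resize(g,None,fx=3,fy=3,interpolation=cv2.INTER_CUBIC)
cv2.imwrite('pics/w4z.png',a[:,:,::-1])
E
```

```text
(array([0.39466474, 0.25944539, 0.14738217]), array([ 7.75928173e-04, -8.26287544e-02,  9.96579943e-01,  5.51743125e-04]))
```

View pics/w4z.png

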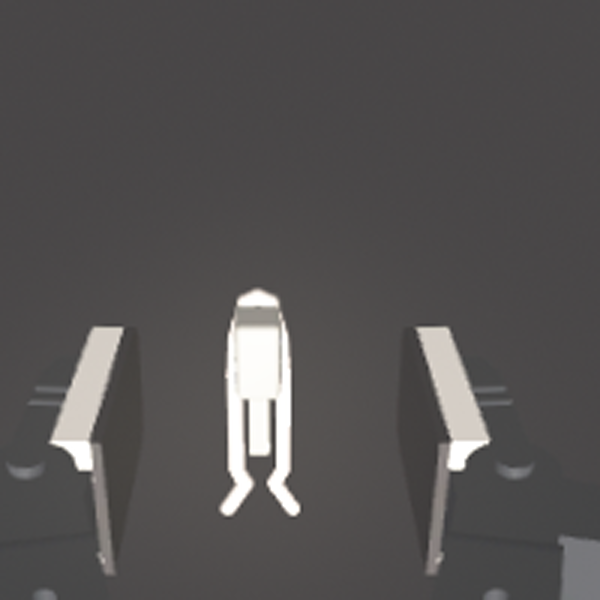

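```bash
python3 - <<'E'
from h import *
p,d,pose=load('w4')
f=lambda z:(190+z[0]/3,150+z[1]/3)
r=lambda z,h:onz('wrist',f(z),h,pose)
for k,z,h in [('fl',(237,398),.026),('fr',(280,398),.026),('bl',(234,308),.026),('br',(280,308),.026),('tL',(228,512),.008),('tR',(293,512),.008),('bul',(250,484),.008),('bur',(272,484),.008)]: print(k,r(z,h).round(4))
t=(r((228,512),.008)+r((293,512),.008))/2; b=(r((250,484),.008)+r((272,484),.008))/2
g=sum(r(z,.026) for z in [(237,398),(280,398),(234,308),(280,308)])/4
print(g,t,b,np.arctan2(*(t-g)[[1,0]]),np.arctan2(*(b-g)[[1,0]]),np.linalg.norm((t-g)[:2]))
E
```

```text
fl [0.4722 0.2629 0.026 ]
fr [0.47   0.2762 0.026 ]
bl [0.4414 0.2573 0.026 ]
br [0.4392 0.2709 0.026 ]
tL [0.5308 0.268  0.008 ]
tR [0.527  0.2909 0.008 ]
bul [0.5171 0.2738 0.008 ]
bur [0.5158 0.2814 0.008 ]
[0.45569223 0.26681931 0.026     ] [0.52889321 0.27945518 0.008     ] [0.51646528 0.27762005 0.008     ] 0.17093423975626293 0.1758859396715782 0.07428357051651667
```

move_arm:
  increments: "0.45 16 2 -10 0 0 0.006; 0.45 16 2 -15 0 0 0; 0.45 16 2 -20 0 0 0; 0.45 16 2 -25 0 0 0; 0.45 0 0 -25 0 0 0; 0.45 0 0 -20 0 0 0; 0.45 0 0 -13 0 0 0; 0.45 0 0 -7 0 0 0"

```text
t: 9.35
eef_pos: [0.4589, 0.2662, 0.0116]
tool_rot: [0.0, -0.085, 0.996, 0.0]
contact_force: [-1.3, 0.1, -0.2]
gripper_width: 0.451
```

```bash
python3 - <<'E'
from h import *
p,d,pose=snap('w5'); print(pose, bot.get_obs()['contact_force'])
g=p[220:420,180:380]
a=cv2.resize(g,None,fx=3,fy=3,interpolation=cv2.INTER_CUBIC)
cv2.imwrite('pics/w5z.png',a[:,:,::-1])
E
```

```text
(array([0.45887652, 0.26624606, 0.01155959]), array([ 1.22921295e-04, -8.54304183e-02,  9.96344130e-01,  4.89144450e-05])) [-0.89083942  0.06354338 -0.1687869 ]
```

View pics/w5z.png

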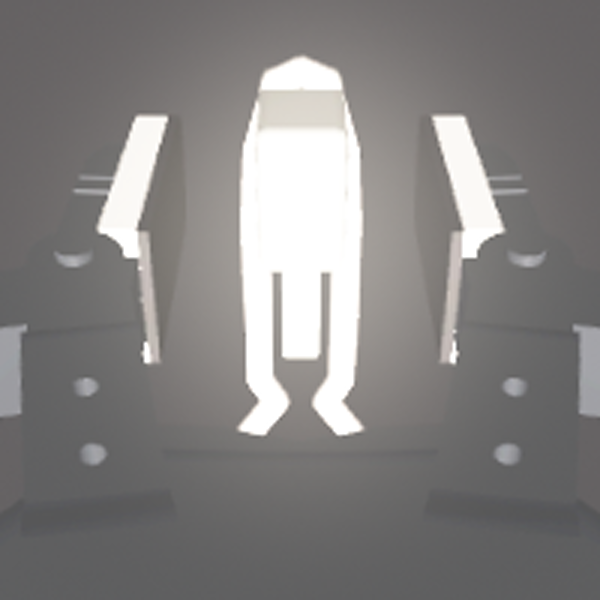

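move_arm:
  increments: "0.3 0 0 0 0 0 0; 0.2 0 0 0 0 0 0; 0 0 0 0 0 0 0; 0 0 0 0 0 0 0; 0 0 0 0 0 0 0; 0 0 0 0 0 0 0; 0 0 0 3 0 0 0; 0 0 0 5 0 0 0"
  newtons: 60

```text
t: 10.4
eef_pos: [0.4583, 0.2661, 0.0198]
tool_rot: [-0.0, -0.086, 0.996, -0.0]
contact_force: [-0.0, 0.4, -1.0]
gripper_width: 0.143
```

move_arm:
  increments: "0 0 -10 20 0 0 -0.021; 0 2 -30 20 0 0 -0.021; 0 2 -40 15 0 0 -0.021; 0 2 -45 5 0 0 -0.021; 0 3 -45 0 0 0 -0.022; 0 3 -45 0 0 0 -0.022; 0 3 -35 0 0 0 -0.022; 0 2 -11 0 0 0 -0.022"

```text
t: 11.4
eef_pos: [0.4754, 0.0028, 0.0799]
tool_rot: [0.0, 0.003, 1.0, -0.0]
contact_force: [-0.7, 0.2, 0.1]
gripper_width: 0.149
```

```bash
python3 - <<'E'
from h import *
p,d,pose=snap('w6'); print(pose, bot.get_obs()['contact_force'])
g=p[220:420,180:380]
a=cv2.resize(g,None,fx=3,fy=3,interpolation=cv2.INTER_CUBIC)
cv2.imwrite('pics/w6z.png',a[:,:,::-1])
p,d,_=snap('s6','side')
a=cv2.resize(p[130:270,200:400],None,fx=4,fy=4,interpolation=cv2.INTER_CUBIC)
cv2.imwrite('pics/s6z.png',a[:,:,::-1])
E
```

```text
(array([0.47539556, 0.00277647, 0.07989657]), array([ 6.89179083e-05,  2.71266466e-03,  9.99996286e-01, -2.54517924e-04])) [ 1.65735845 -2.12388303 -0.31086578]
```

View pics/w6z.png

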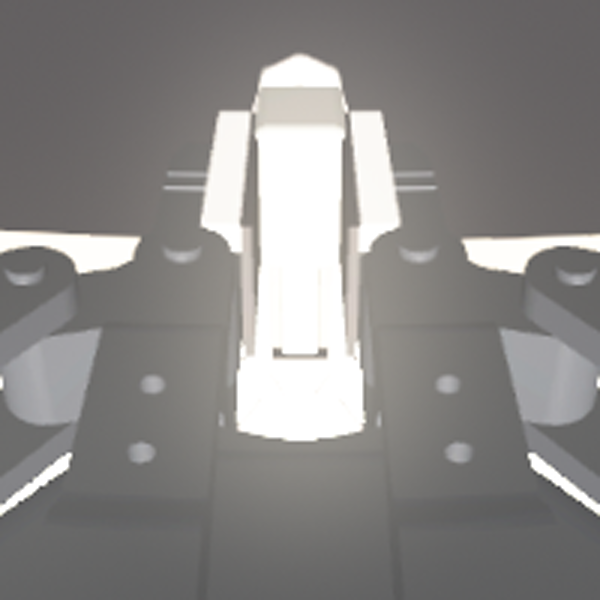

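View pics/s6z.png

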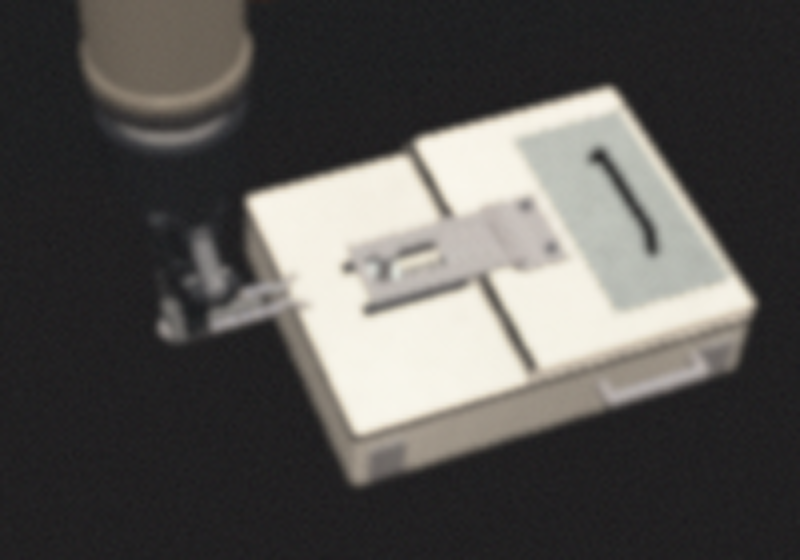

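```bash
python3 - <<'E'
from h import *
c=vision.calibration('wrist')
for tag in ['w5','w6']:
  p,d,pose=load(tag)
  def pt(u,v):
    o,dr=ray('wrist',(u,v),pose);x=(u-c['cx'])/c['fx'];y=(v-c['cy'])/c['fy'];return o+dr*d[v,u]/np.cos(np.hypot(x,y))-pose[0]
  for v in [255,265,275,285,300,312,320,330,340,350,356,360,364]:
    print(tag,v,[(pt(u,v)*1000).round(0).astype(int).tolist() for u in (263,267,270,280,290,293,297)])
E
```

```text
w5 255 [[-3, -9, -11], [-12, -8, 5], [-12, -6, 6], [-13, -2, 6], [-14, 3, 6], [-14, 4, 5], [-7, 8, -10]]
w5 265 [[-3, -8, -1], [-11, -7, 14], [-12, -6, 15], [-12, -2, 14], [-13, 3, 15], [-13, 4, 14], [-5, 8, -2]]
w5 275 [[3, -8, -2], [-6, -6, 14], [-7, -5, 15], [-8, -1, 15], [-8, 4, 14], [-8, 5, 13], [0, 9, -1]]
w5 285 [[9, -7, -1], [-1, -6, 15], [-1, -4, 15], [-2, 0, 14], [-3, 5, 15], [-3, 6, 15], [6, 10, -1]]
w5 300 [[17, -5, 0], [8, -4, 14], [6, -3, 15], [5, 1, 16], [5, 6, 15], [5, 8, 14], [15, 12, -1]]
w5 312 [[25, -4, 0], [25, -2, -1], [32, 0, -11], [23, 5, 0], [30, 12, -11], [23, 12, 0], [22, 13, 0]]
w5 320 [[31, -3, -1], [31, -1, -1], [39, 1, -12], [28, 5, 0], [36, 13, -11], [29, 13, -2], [28, 15, -2]]
w5 330 [[38, -2, -1], [38, 0, -1], [38, 1, -2], [37, 7, -1], [37, 13, -3], [35, 14, 0], [35, 16, -1]]
w5 340 [[46, -1, -2], [45, 1, -1], [45, 3, -1], [53, 10, -12], [44, 14, -2], [42, 15, 0], [43, 18, -2]]
w5 350 [[63, 1, -12], [52, 2, 0], [53, 4, -1], [60, 11, -11], [50, 15, 0], [49, 17, 0], [59, 21, -11]]
w5 356 [[67, 1, -10], [58, 3, -1], [56, 4, 0], [66, 12, -11], [55, 16, -
[... 897 characters left out ...]
], [66, -7, -48], [31, 0, -2], [32, 6, -4], [30, 8, -2], [2, 7, 37]]
w6 330 [[5, -6, 39], [37, -7, -1], [38, -5, -2], [38, 0, -2], [39, 6, -3], [37, 8, -1], [6, 7, 37]]
w6 340 [[46, -9, -2], [45, -7, -2], [47, -5, -3], [67, 0, -27], [46, 6, -3], [45, 8, -1], [46, 10, -2]]
w6 350 [[73, -11, -24], [53, -7, -1], [54, -6, -2], [74, 0, -25], [53, 6, -1], [52, 8, -1], [73, 12, -24]]
w6 356 [[60, -10, -4], [58, -7, -1], [57, -6, -1], [80, 0, -25], [58, 6, -1], [59, 8, -3], [79, 12, -24]]
w6 360 [[62, -10, -2], [61, -7, -1], [83, -7, -24], [83, 0, -24], [61, 6, -1], [61, 8, -1], [63, 10, -3]]
w6 364 [[-11, -4, 75], [87, -9, -24], [87, -7, -24], [87, 0, -24], [88, 7, -24], [-10, 4, 74], [-10, 5, 74]]
```

move_arm:
  increments: "0 4 0.5 0 0 0 0; 0 8 0.5 0 0 0 0; 0 8 0.5 0 0 0 0; 0 8 0.5 0 0 0 0; 0 8 0 0 0 0 0; 0 8 0 0 0 0 0; 0 4 0 0 0 0 0; 0 2 0 0 0 0 0"

```text
t: 12.5
eef_pos: [0.5257, 0.0071, 0.0795]
tool_rot: [-0.0, 0.0, 1.0, -0.0]
contact_force: [-0.8, -0.3, -1.0]
gripper_width: 0.141
```

```bash
python3 - <<'E'
from h import *
p,d,pose=snap('w7'); print(pose, bot.get_obs()['contact_force'])
g=p[220:420,180:380]
a=cv2.resize(g,None,fx=3,fy=3,interpolation=cv2.INTER_CUBIC)
cv2.imwrite('pics/w7z.png',a[:,:,::-1])
p,d,_=snap('s7','side')
a=cv2.resize(p[160:230,230:340],None,fx=7,fy=7,interpolation=cv2.INTER_CUBIC)
cv2.imwrite('pics/s7z.png',a[:,:,::-1])
E
```

```text
(array([0.52566448, 0.00710933, 0.07953401]), array([-1.01093019e-04,  4.75675108e-04,  9.99999882e-01, -1.89280041e-05])) [ 0.91189481 -0.87072625 -0.89268146]
```

View pics/w7z.png

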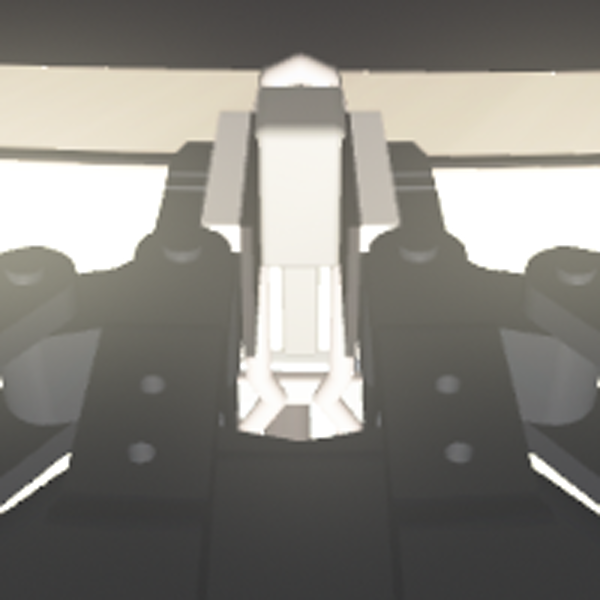

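View pics/s7z.png

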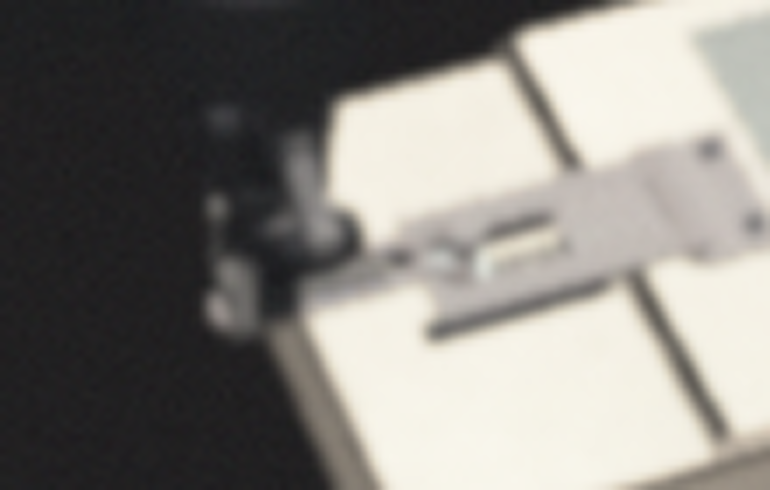

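move_arm:
  increments: "0 0 -1 0 0 0 0; 0 0 -1 0 0 0 0; 0 1 0 0 0 0 0; 0 1 0 0 0 0 0; 0 1 0 0 0 0 0; 0 1 0 0 0 0 0; 0 1 0 0 0 0 0; 0 0 0 0 0 0 0"

```text
t: 13.6
eef_pos: [0.5306, 0.0052, 0.0796]
tool_rot: [0.0, 0.0, 1.0, 0.0]
contact_force: [-0.1, 1.1, -0.5]
gripper_width: 0.146
```

```bash
python3 - <<'E'
from h import *
p,d,pose=snap('w8'); print(pose, bot.get_obs()['contact_force'])
a=cv2.resize(p[330:370,250:310],None,fx=10,fy=10,interpolation=cv2.INTER_CUBIC)
cv2.imwrite('pics/w8z.png',a[:,:,::-1])
for X in [(.597,.0053,.086),(.590,.0053,.086),(.597,-.0017,.086),(.597,.0123,.086)]: print(proj(X,pose))
E
```

```text
(array([0.53062678, 0.00515678, 0.07960519]), array([2.94472816e-05, 4.44242393e-04, 9.99999901e-01, 6.24582476e-06])) [-0.71769141 -0.19600995 -0.96859187]
[279.40818232 375.00265279]
[279.38743955 366.96613626]
[267.49632231 374.95042362]
[291.32049551 374.91564908]
```

View pics/w8z.png

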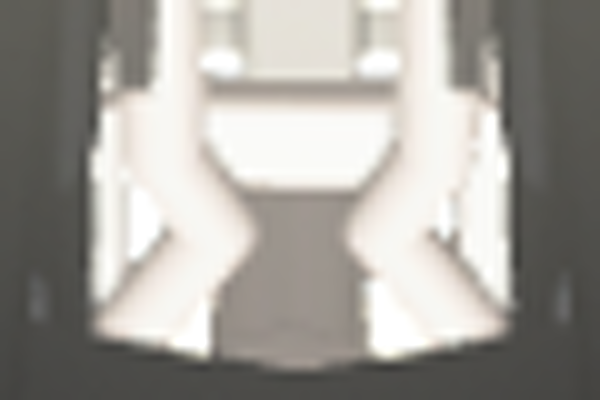

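move_arm:
  increments: "0 1 -0.5 0 0 0 0; 0 1 0 0 0 0 0; 0 1 0 0 0 0 0; 0 1 0 0 0 0 0; 0 1 0 0 0 0 0; 0 1 0 0 0 0 0; 0 1 0 0 0 0 0; 0 1 0 0 0 0 0"

```text
t: 14.65
eef_pos: [0.5379, 0.0046, 0.0794]
tool_rot: [-0.001, 0.0, 1.0, -0.0]
contact_force: [-3.3, -0.4, -1.0]
gripper_width: 0.147
```

move_arm:
  increments: "0 1 0 0 0 0 0; 0 1 0 0 0 0 0; 0 1 0 0 0 0 0; 0 1 0 0 0 0 0; 0 0.7 0 0 0 0 0; 0 0.7 0 0 0 0 0; 0 0.6 0 0 0 0 0; 0 0 0 0 0 0 0"

```text
t: 15.65
eef_pos: [0.543, 0.0046, 0.0791]
tool_rot: [-0.002, 0.0, 1.0, -0.0]
contact_force: [-5.9, 0.0, -0.7]
gripper_width: 0.145
```

move_arm:
  increments: "0 0.7 0 0 0 0 0; 0 0.7 0 0 0 0 0; 0 0.7 0 0 0 0 0; 0 0.7 0 0 0 0 0; 0 0.7 0 0 0 0 0; 0 0.5 0 0 0 0 0; 0 0 0 0 0 0 0; 0 0 0 0 0 0 0"

```text
t: 16.65
eef_pos: [0.5459, 0.0045, 0.0787]
tool_rot: [-0.003, 0.0, 1.0, -0.0]
contact_force: [-8.7, -0.9, -0.3]
gripper_width: 0.141
```

move_arm:
  increments: "0 0.5 0 0.4 0 0 0; 0 0.5 0 0.4 0 0 0; 0 0.5 0 0 0 0 0; 0 0.5 0 0 0 0 0; 0 0.4 0 0 0 0 0; 0 0 0 0 0 0 0; 0 0 0 0 0 0 0; 0 0 0 0 0 0 0"

```text
t: 17.65
eef_pos: [0.5474, 0.0045, 0.0791]
tool_rot: [-0.004, 0.0, 1.0, -0.0]
contact_force: [-10.7, 1.2, -0.7]
gripper_width: 0.145
```

```bash
python3 - <<'E'
from h import *
p,d,pose=snap('w9'); print(pose, bot.get_obs()['contact_force'])
a=cv2.resize(p[240:370,250:310],None,fx=6,fy=6,interpolation=cv2.INTER_CUBIC)
cv2.imwrite('pics/w9z.png',a[:,:,::-1])
p,d,_=snap('s9','side')
a=cv2.resize(p[160:230,230:340],None,fx=7,fy=7,interpolation=cv2.INTER_CUBIC)
cv2.imwrite('pics/s9z.png',a[:,:,::-1])
E
```

```text
(array([0.54738466, 0.00454013, 0.07910687]), array([-3.63239066e-03,  4.19032138e-04,  9.99993310e-01, -1.02524402e-04])) [-10.24864152  -1.15188052  -1.03198903]
```

View pics/w9z.png

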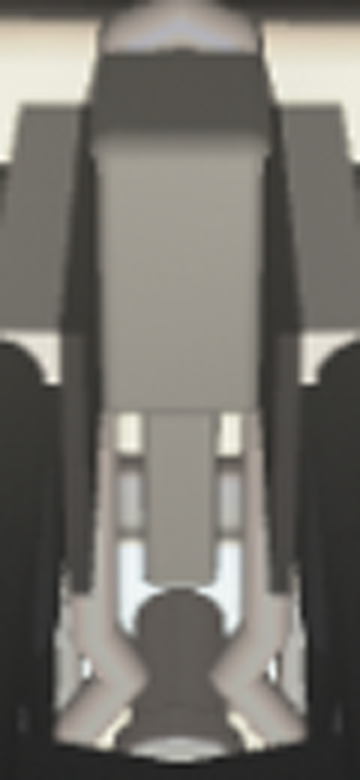

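View pics/s9z.png

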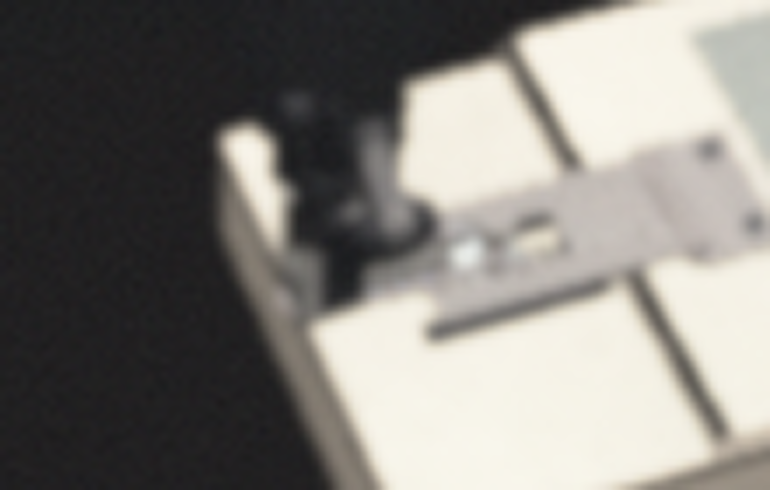

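```bash
python3 - <<'E'
from h import *
_,_,pose=load('w9')
for r in (700,737): print(onz('wrist',(280,240+r/6),.0860,pose),onz('wrist',(280,240+r/6),.081,pose))
for t in ['s3']:pass
a=load('s7')[0];b=load('s9')[0]
for im in (a,b):
  g=im[190:202,285:312].astype(int).sum(2); 
  print(np.array2string(g[::1],max_line_width=200))
E
```

```text
[0.59750714 0.00504527 0.086     ] [0.60217707 0.00505158 0.081     ]
[0.60245199 0.00504218 0.086     ] [0.60730267 0.00504838 0.081     ]
[[709 693 682 676 665 642 618 606 596 583 578 576 570 567 558 548 541 538 522 488 463 448 440 467 520 558 576]
 [701 674 640 622 605 580 563 554 552 555 566 569 564 560 540 502 476 455 434 394 367 366 383 443 513 560 569]
 [694 650 603 573 561 546 536 521 519 537 557 562 558 539 487 423 379 362 364 371 391 431 473 523 557 566 568]
 [659 621 575 554 543 527 507 484 477 503 528 539 531 495 437 382 380 408 449 498 544 576 595 608 580 551 555]
 [592 554 530 523 522 507 473 443 432 440 464 477 479 479 472 483 519 563 590 622 641 639 622 608 561 505 529]
 [487 452 440 458 489 499 484 469 458 433 413 408 444 522 580 603 625 630 637 631 621 598 565 549 516 481 510]
 [402 353 344 394 465 520 540 551 542 485 415 393 460 583 639 633 623 603 578 570 558 545 521 514 521 519 526]
 [397 354 349 408 480 535 562 574 564 521 465 440 496 612 648 602 563 544 523 531 541 544 533 532 544 552 556]
 [443 447 455 480 511 529 534 530 524 501 473 465 516 613 635 576 534 53
[... 1005 characters left out ...]
 601 614 601 577 564 520 474 505]
 [176 207 241 290 338 377 405 413 454 559 662 692 677 607 518 477 479 520 557 561 567 562 537 523 516 504 526]
 [263 299 329 361 388 403 400 402 441 536 630 664 642 580 510 469 472 507 528 531 535 552 541 537 543 547 551]
 [341 364 371 387 402 414 412 422 455 518 575 593 579 544 494 457 471 502 524 522 530 548 558 553 560 560 561]
 [378 395 400 415 445 463 466 472 488 521 542 543 555 556 525 501 508 530 547 537 543 552 556 561 552 546 540]
 [416 445 468 483 500 511 506 497 509 530 546 544 559 569 560 549 544 554 556 553 553 551 542 536 517 493 465]
 [486 510 536 555 568 560 548 528 529 547 561 559 559 567 561 559 560 549 545 533 526 505 478 459 434 405 372]]
```

move_arm:
  increments: "0 0.4 0 0 0 0 0; 0 0.4 0 0 0 0 0; 0 0.4 0 0 0 0 0; 0 0 0 0 0 0 0; 0 0 0 0 0 0 0; 0 0 0 0 0 0 0; 0 0 0 0 0 0 0; 0 0 0 0 0 0 0"

```text
t: 18.75
eef_pos: [0.5485, 0.0045, 0.0792]
tool_rot: [-0.004, 0.0, 1.0, -0.0]
contact_force: [-9.6, -0.7, -0.4]
gripper_width: 0.143
```

```bash
cat > chk.py <<'E'
from h import *
import sys
t=sys.argv[1]
p,d,pose=snap(t); fs=[]
for i in range(1): fs.append(bot.get_obs()['contact_force'])
print(pose,fs)
a=cv2.resize(p[300:370,250:310],None,fx=10,fy=8,interpolation=cv2.INTER_CUBIC)
cv2.imwrite(f'pics/{t}z.png',a[:,:,::-1])
E
python3 chk.py w10
```

```text
(array([0.54853287, 0.00450322, 0.07916637]), array([-3.67239549e-03,  4.32620995e-04,  9.99993159e-01, -9.00893044e-05])) [array([-9.90352044, -0.01476493, -1.10480045])]
```

View pics/w10z.png

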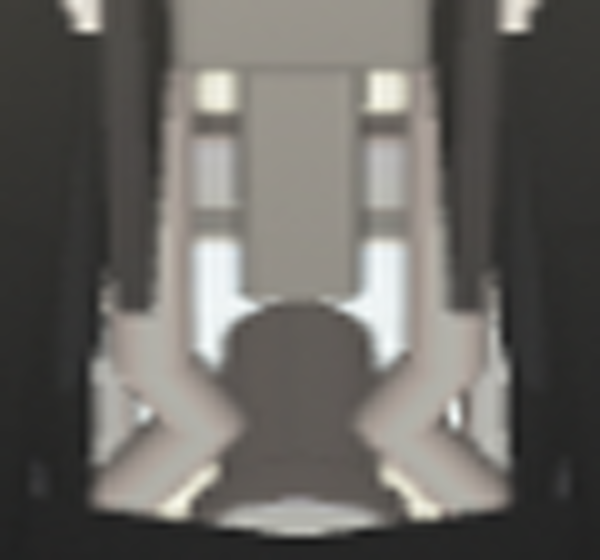

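move_arm:
  increments: "0 0.4 0 0 0 0 0; 0 0.4 0 0 0 0 0; 0 0.4 0 0 0 0 0; 0 0.4 0 0 0 0 0; 0 0 0 0 0 0 0; 0 0 0 0 0 0 0; 0 0 0 0 0 0 0; 0 0 0 0 0 0 0"

```text
t: 19.8
eef_pos: [0.5536, 0.0047, 0.0803]
tool_rot: [-0.0, 0.0, 1.0, -0.0]
contact_force: [-3.6, -0.8, -1.7]
gripper_width: 0.142
```

```bash
python3 chk.py w11
```

```text
(array([0.55357621, 0.00465696, 0.08032812]), array([-1.87612943e-04,  3.84017550e-04,  9.99999909e-01, -1.14197796e-05])) [array([-4.33580576,  0.09948145, -2.67272355])]
```

View pics/w11z.png

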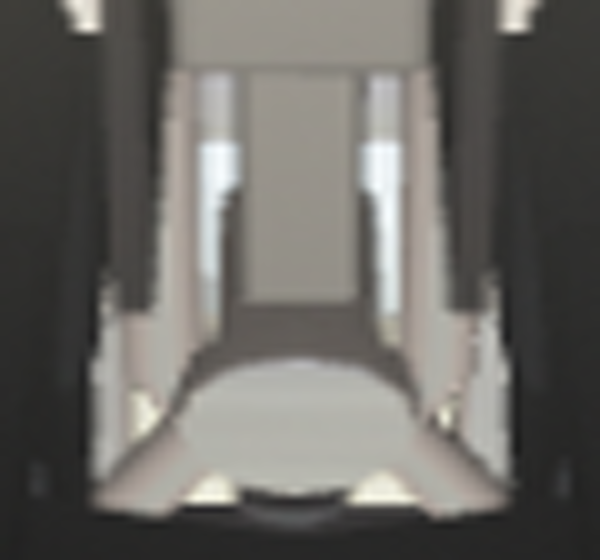

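move_arm:
  increments: "0 -0.7 0 -0.4 0 0 0; 0 -0.7 0 -0.4 0 0 0; 0 -0.7 0 0 0 0 0; 0 -0.7 0 0 0 0 0; 0 -0.7 0 0 0 0 0; 0 -0.7 0 0 0 0 0; 0 0 0 0 0 0 0; 0 0 0 0 0 0 0"

```text
t: 20.85
eef_pos: [0.5498, 0.0048, 0.0797]
tool_rot: [0.0, 0.0, 1.0, 0.0]
contact_force: [-2.1, 0.4, -0.6]
gripper_width: 0.146
```

```bash
python3 chk.py w12; python3 - <<'E'
from h import *
_,_,pose=load('w11')
for r in (358,490): print(onz('wrist',(280,300+r/8),.086,pose))
E
```

```text
(array([0.54980696, 0.00480191, 0.07970168]), array([2.63527092e-04, 3.44497211e-04, 9.99999904e-01, 6.55228173e-05])) [array([-1.44082927,  0.1181976 , -0.30881275])]
[0.59590114 0.00517064 0.086     ]
[0.60886504 0.00516336 0.086     ]
```

View pics/w12z.png

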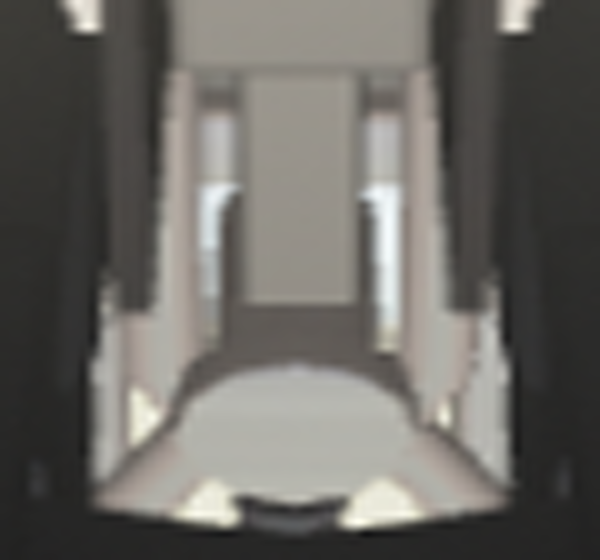

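move_arm:
  increments: "0 -0.6 0 0 0 0 0; 0 -0.6 0 0 0 0 0; 0 -0.6 0 0 0 0 0; 0 0 0 0 0 0 0; 0.2 0 0 0 0 0 0; 0.25 0 0 0 0 0 0; 0.3 0 0 0 0 0 0; 0.35 0 0 0 0 0 0"

```text
t: 21.9
eef_pos: [0.5478, 0.0047, 0.0796]
tool_rot: [0.0, 0.0, 1.0, 0.0]
contact_force: [-0.8, 0.1, 0.2]
gripper_width: 0.35
```

```bash
python3 - <<'E'
from h import *
p,d,pose=snap('w13'); print(pose, bot.get_obs()['contact_force'])
a=cv2.resize(p[220:370,220:340],None,fx=5,fy=4,interpolation=cv2.INTER_CUBIC)
cv2.imwrite('pics/w13z.png',a[:,:,::-1])
E
```

```text
(array([0.54775921, 0.0046894 , 0.07962551]), array([2.09313697e-05, 4.22531852e-04, 9.99999910e-01, 1.76907908e-05])) [ 0.28895556 -0.7886367   0.62176641]
```

View pics/w13z.png

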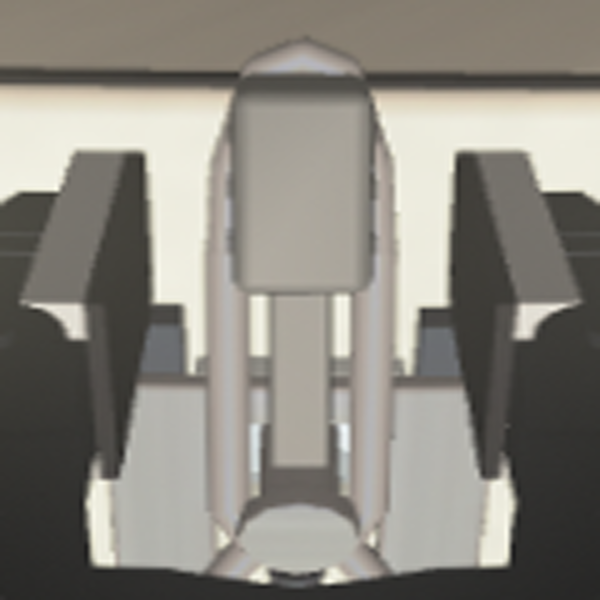

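move_arm:
  increments: "0.45 0 0 3 0 0 0; 0.5 0 0 8 0 0 0; 0.5 0 0 15 0 0 0; 0.5 0 0 20 0 0 0; 0.5 -10 0 25 0 0 0; 0.5 -20 0 30 0 0 0; 0.5 -15 0 30 0 0 0; 0.5 0 0 10 0 0 0"

```text
t: 22.95
eef_pos: [0.5031, 0.0046, 0.2233]
tool_rot: [0.002, 0.001, 1.0, 0.001]
contact_force: [-0.3, 0.4, -0.4]
gripper_width: 0.502
```

```bash
python3 - <<'E'
from h import *
p,d,pose=snap('w14'); print(pose, bot.get_obs()['contact_force'])
a=cv2.resize(p[170:330,200:360],None,fx=4,fy=3.7,interpolation=cv2.INTER_CUBIC)
cv2.imwrite('pics/w14z.png',a[:,:,::-1])
p,d,_=snap('s14','side'); a=cv2.resize(p[150:250,220:380],None,fx=5,fy=5,interpolation=cv2.INTER_CUBIC)
cv2.imwrite('pics/s14z.png',a[:,:,::-1])
p,d,_=snap('t14','top')
q=np.load('pics/top0.npz')['p']
df=np.abs(p.astype(int)-q).sum(2)
for n,(a,b,c,e) in dict(bottle=(140,200,90,145),cork=(150,215,390,455),driver=(225,305,355,395)).items(): print(n,(df[a:b,c:e]>90).sum())
E
```

```text
(array([0.50308051, 0.00460016, 0.22326322]), array([1.84868099e-03, 5.04373859e-04, 9.99997961e-01, 6.36821759e-04])) [ 1.12794887 -0.50097108  0.51306965]
bottle 0
cork 0
driver 0
```

View pics/w14z.png

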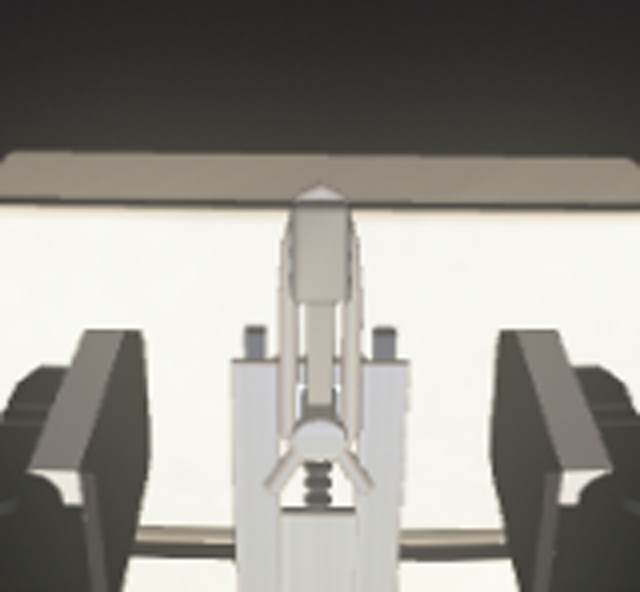

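View pics/s14z.png

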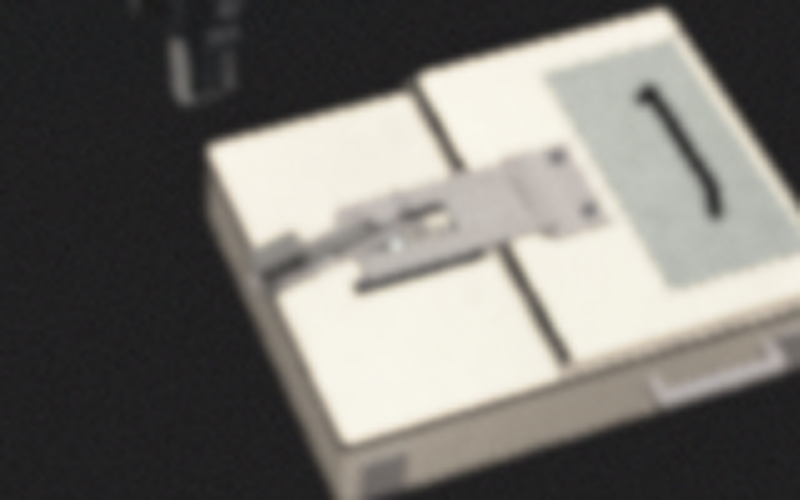

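```bash
python3 - <<'E'
from h import *
c=vision.calibration('wrist');p,d,pose=load('w14')
f=lambda z:(200+z[0]/4,170+z[1]/3.7)
def pt(z):
  u,v=f(z);u,v=int(round(u)),int(round(v))
  o,dr=ray('wrist',(u,v),pose);x=(u-c['cx'])/c['fx'];y=(v-c['cy'])/c['fy'];return o+dr*d[v,u]/np.cos(np.hypot(x,y))
for k,z in dict(gback=(320,218),gmid=(320,250),gfront=(320,290),head=(318,440),hasp1=(250,400),hasp2=(390,400),hasp3=(250,560),hasp4=(390,560),legL=(286,350),legL2=(286,420),tipL=(275,482),tipR=(364,480)).items(): print(k,pt(z).round(4))
print('gcorners',[onz('wrist',f(z),.09,pose).round(4)[:2] for z in [(297,300),(346,300)]],'tips',[onz('wrist',f(z),.076,pose).round(4)[:2] for z in [(270,488),(371,486)]])
E
```

```text
gback [0.535  0.0056 0.0792]
gmid [0.5427 0.0056 0.0829]
gfront [0.5521 0.0056 0.085 ]
head [0.5967 0.0055 0.0868]
hasp1 [ 0.5924 -0.0131  0.072 ]
hasp2 [0.5931 0.0243 0.0711]
hasp3 [ 0.6496 -0.0147  0.0709]
hasp4 [0.6494 0.0257 0.0712]
legL [ 0.5759 -0.0025  0.0744]
legL2 [ 0.5948 -0.0026  0.0801]
tipL [ 0.6118 -0.0058  0.0842]
tipR [0.6118 0.0169 0.0843]
gcorners [array([5.53e-01, 2.00e-04]), array([0.5531, 0.0116])] tips [array([ 0.6197, -0.0077]), array([0.6191, 0.0191])]
```

```bash
python3 - <<'E'
from h import *
c=vision.calibration('wrist');p,d,pose=load('w14')
def pt(u,v):
  o,dr=ray('wrist',(u,v),pose);x=(u-c['cx'])/c['fx'];y=(v-c['cy'])/c['fy'];return o+dr*d[v,u]/np.cos(np.hypot(x,y))
print('grip col'); 
for v in range(218,262): print(v,pt(280,v).round(4), pt(272,v).round(4)[[0,2]])
print('tips')
for v in range(294,306): print(v,[pt(u,v).round(4)[[0,2]].tolist() for u in (267,268,269,270,290,291,292,293)])
# fit line on left leg
L=np.array([pt(u,v) for v in range(258,284) for u in (271,272,288,289)]);L=L[(L[:,2]>.0725)&(L[:,2]<.085)]
k=np.polyfit(L[:,0],L[:,2],1);print(k,np.polyval(k,.597),len(L))
E
```

```text
grip col
218 [0.542  0.0058 0.0277] [0.5416 0.0287]
219 [0.5419 0.0058 0.0313] [0.5417 0.0317]
220 [0.5315 0.0057 0.0637] [0.5423 0.0333]
221 [0.5327 0.0057 0.0634] [0.5419 0.0378]
222 [0.5335 0.0057 0.0641] [0.5418 0.0412]
223 [0.5345 0.0057 0.0641] [0.5422 0.0432]
224 [0.5343 0.0057 0.0676] [0.5417 0.0474]
225 [0.5317 0.0056 0.0773] [0.5414 0.0512]
226 [0.5323 0.0056 0.0785] [0.5425 0.0513]
227 [0.5327 0.0056 0.0801] [0.5428 0.0533]
228 [0.5334 0.0056 0.0809] [0.5397 0.0643]
229 [0.535  0.0056 0.0792] [0.54   0.0664]
230 [0.5357 0.0056 0.0801] [0.5414 0.0656]
231 [0.5361 0.0056 0.0817] [0.5375 0.078 ]
232 [0.5374 0.0056 0.0811] [0.5387 0.0776]
233 [0.5381 0.0056 0.0817] [0.5443 0.0663]
234 [0.539  0.0056 0.082 ] [0.5449 0.0675]
235 [0.5396 0.0056 0.0832] [0.5462 0.0669]
236 [0.5412 0.0056 0.0816] [0.5472 0.067 ]
237 [0.5418 0.0056 0.0828] [0.5482 0.0673]
238 [0.5427 0.0056 0.0829] [0.5436 0.0807]
239 [0.5441 0.0056 0.0822] [0.5447 0.0806]
240 [0.5445 0.0056 0.0836] [0.5503 0.07  ]
241 [0.5451 0.0056 0.0845] [0.5523 0.0678]
242 [0.5464 0.0056 0.0839] [0.5525 0.0698]
243 [0.5472 0.00
[... 1922 characters left out ...]
.0844], [0.6126, 0.0851], [0.6139, 0.0831], [0.6215, 0.0717]]
302 [[0.6138, 0.085], [0.6139, 0.0848], [0.6131, 0.086], [0.6336, 0.0557], [0.614, 0.0848], [0.6132, 0.086], [0.6139, 0.085], [0.6228, 0.0718]]
303 [[0.6235, 0.0726], [0.6242, 0.0716], [0.6248, 0.0706], [0.6352, 0.0554], [0.6238, 0.0723], [0.6248, 0.0707], [0.6247, 0.0709], [0.6244, 0.0714]]
304 [[0.6258, 0.0712], [0.6253, 0.0719], [0.6256, 0.0715], [0.6367, 0.0551], [0.6263, 0.0705], [0.6251, 0.0723], [0.6253, 0.0719], [0.626, 0.0709]]
305 [[0.6258, 0.0731], [0.4239, 0.3661], [0.6268, 0.0717], [0.6385, 0.0546], [0.627, 0.0714], [0.6268, 0.0717], [0.6273, 0.0711], [0.6268, 0.0718]]
[ 0.23852505 -0.06225189] 0.08014755976043211 102
```

move_arm:
  increments: "0.8 -5 0 -5 0 0 0; 0.8 -5 0 -10 0 0 0; 0.8 0 0 -15 0 0 0; 0.8 0 0 -15 0 0 0; 0.8 0 0 -10 0 0 0; 0.8 0 0 -5 0 0 0; 0.8 0 0 0 0 0 0; 0.8 0 0 0 0 0 0"

```text
t: 24.1
eef_pos: [0.4931, 0.0047, 0.161]
tool_rot: [0.0, 0.0, 1.0, 0.0]
contact_force: [0.1, 0.0, -0.5]
gripper_width: 0.795
```

```bash
python3 - <<'E'
from h import *
p,d,pose=snap('w15'); print(pose)
a=cv2.resize(p[210:340,230:330],None,fx=6,fy=4.6,interpolation=cv2.INTER_CUBIC)
cv2.imwrite('pics/w15z.png',a[:,:,::-1])
c=vision.calibration('wrist')
def pt(u,v):
  o,dr=ray('wrist',(u,v),pose);x=(u-c['cx'])/c['fx'];y=(v-c['cy'])/c['fy'];return o+dr*d[v,u]/np.cos(np.hypot(x,y))
print('col')
for v in range(214,330,1):
  q=pt(280,v); 
  if .07<q[2]<.1: print(v,q.round(4)[[0,2]],end=' ')
P=np.array([pt(u,v) for v in range(250,340) for u in range(255,306)])
for s in (-1,1):
  m=(np.abs(P[:,1]-.0054-s*.010)<.003)&(P[:,2]>.080)&(P[:,2]<.09);Q=P[m]; Q=Q[Q[:,0].argsort()]
  print('\ntip',s,Q[-6:].round(4))
H=P[(np.hypot(P[:,0]-.597,P[:,1]-.0054)<.010)&(np.abs(P[:,2]-.0865)<.0015)]
print('head',H.min(0),H.max(0),H.mean(0),len(H))
E
```

```text
(array([0.49309942, 0.00467763, 0.16099095]), array([3.86409948e-04, 4.38525450e-04, 9.99999826e-01, 8.09923505e-05]))
col
263 [0.5324 0.0722] 264 [0.532  0.0749] 265 [0.5315 0.0776] 266 [0.5318 0.0788] 267 [0.5318 0.0803] 268 [0.533  0.0798] 269 [0.5334 0.0806] 270 [0.5334 0.0824] 271 [0.5349 0.0812] 272 [0.5359 0.0808] 273 [0.5364 0.0817] 274 [0.5374 0.0814] 275 [0.5381 0.0819] 276 [0.5386 0.0824] 277 [0.54   0.0817] 278 [0.5406 0.0821] 279 [0.5414 0.0824] 280 [0.542  0.0828] 281 [0.5433 0.0822] 282 [0.544  0.0825] 283 [0.544  0.0841] 284 [0.5453 0.0834] 285 [0.5462 0.0834] 286 [0.5466 0.0844] 287 [0.5476 0.0843] 288 [0.548  0.0851] 289 [0.5493 0.0845] 290 [0.5503 0.0844] 291 [0.5517 0.0836] 292 [0.5516 0.0853] 293 [0.5529 0.0847] 294 [0.5537 0.0849] 295 [0.5533 0.087 ] 296 [0.5552 0.0856] 297 [0.5649 0.0721] 298 [0.5655 0.0727] 299 [0.5668 0.0723] 300 [0.5673 0.0731] 301 [0.5687 0.0726] 302 [0.5688 0.0739] 303 [0.57   0.0736] 304 [0.5702 0.0749] 305 [0.5719 0.074 ] 306 [0.573  0.0739] 307 [0.5739 0.074 ] 308 [0.5745 0.0747] 309 [0.5755 0.0747] 310 [0.5759 0.0758] 311 [0.5775 0.0749] 312 [0.578  0.0757] 313 [0.5784 0.0767] 314 [0.5797 0.0763] 315 [0.5805 0.0767] 316 [0.5812 0.0772] 317 [0.5829 0.0764] 318 [0.5828 0.078 ] 319 [0.584  0.0779] 320 [0.586  0.0765] 321 [0.5865 0.0773] 322 [0.5873 0.0778] 323 [0.5879 0.0785] 324 [0.5889 0.0786] 325 [0.5917 0.0764] 326 [0.5921 0.0773] 327 [0.5915 0.0795] 328 [0.5894 0.0836] 329 [0.5888 0.0857] Traceback (most recent call last):
  File "<stdin>", line 12, in <module>
  File "<stdin>", line 7, in pt
  File "h.py", line 6, in ray
    c=vision.calibration(n); u,v=uv
ValueError: time passes only in moves, steps and waits
```

View pics/w15z.png

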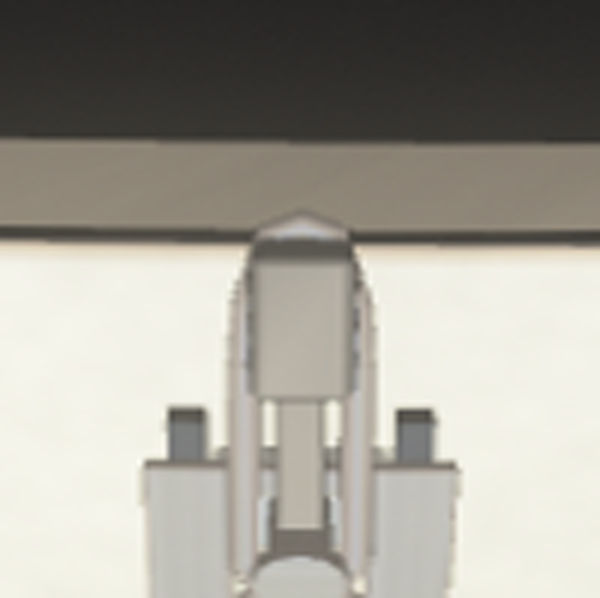

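```bash
python3 -c "
from station import bot
print(bot.hand_in(), bot.get_obs()['t'])"
```

```text
the job is handed in; nothing more can be done
the job is handed in; nothing more can be done
```

The hasp is folded flat and the hairpin clip is snapped onto the post and let go. I handed the job in shortly after t = 24.1 s, and no verdict was reported.

- **Hasp:** I pressed it down with shut fingers, at about 9 N. Depth readings on its top face are 71–72 mm above the bench from end to end, so it is flat.
- **Clip:** I took it by the grip at 60 N and pushed it onto the post in steps of about 0.4 mm at the end. The force peaked near 10.7 N, about 13 mm of post travel, then dropped to about 4 N as it snapped. I eased the push off before opening the fingers.
- **Last checks:**
  - **Seat:** it is about 0.5 mm from the post's axis judged from the grip, and within about 2.4 mm from an earlier estimate off the leg tips. Those two disagree by about 2 mm, but both are within the 4 mm limit.
  - **Height:** the seat is at about 77 mm, in the gap.
  - **Sag:** about 0.24 rad from the cleaner fits, with single readings up to 0.33; the limit is 0.4.
  - **Bystanders:** the bottle, cork ring and screwdriver show no change in the top view.
  - **Arm:** the open gripper is well clear of everything.
- **Error at the end:** the last measuring script stopped with an error before it re-measured the tips and post head up close, so those figures come from the earlier picture.

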